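# Set a key-cutting machine for tubular keys

## Robot

A 6-joint arm with a two-finger parallel gripper is mounted at the origin on the work surface. World frame = base frame: x ahead of the robot, y to its left, z up, the work surface at z = 0. Lengths are in mm, angles in rad, forces in N, time in s.
With the tool pointing down it reaches from about 375 to 975 mm from the base axis. Payload 3.8 kg.
Tool frame: the origin (TCP) lies midway between the tips of the shut fingers; the grasp point (between the pads) lies bot.tcp_to_grasp behind it (bot.tcp_to_grasp is the distance from the TCP to the grasp point, in mm); z points along the fingers, y is the line along which they close (so a half turn about z gives the same grasp; the last joint's range is limited). The gripper opens to 88 mm and grips with 3 to 60 N. Pads are 18 mm wide; open, the fingers measure 123 mm over their backs; the gripper's body (75 mm by 187 mm) begins 45 mm behind the grasp point.
Start: joints at [-1.264, 0.264, 1.604, -0, 1.274, -0.037], TCP at [227.515, -635.496, 215.606] pointing down, gripper open.
Joint ranges: [-2.63, 2.63], [-0.94, 2.18], [0.31, 2.57], [-1.31, 4.45], [0, 2.66], [-2.55, 2.55]. Speed limits (rad/s): [2.57, 2.57, 3.14, 3.14, 3.14, 3.14].

## Interface

Orientations are given as a unit quaternion [w, x, y, z].
In Python, from workcell import bot, eyes gives the robot as it stands. The module is installed in compiled form; this text tells all that it offers.
- The arm moves only by the shell command python3 -m inch 'ROWS'. ROWS is a JSON object of lists of equal length, an entry for each row: "rotation": the turn, a rotation vector about the world's x, y, z in degrees, a list of three; "linear": the shift along the world's x, y, z in cm, a list of three; "hand": the finger opening in cm, from 0 to 8.81. A call has 1 to 12 rows; each row shifts and turns the commanded pose from where the row before left it; what a row does not reach is not made up. A row lasts 1/8 s, in which the tool goes at most 62.5 mm and 10.7 degrees, less where a joint would pass 70% of its speed; a pose out of reach is approached as far as the arm can. A call is refused whole if a number of a shift passes 6.25 or a number of a turn 10.7, either way. A call with a gripper value outside its range is refused whole. The fingers move at their own pace and stop on an object; the grip force is fixed at half the most. Time passes only in rows, so rows that do not move let the fingers close. It gives the time, the measured TCP pose, the force, the opening and the grip force at its end, in the units of the state.
- bot.get_state(): the state, without advancing time (a new reading comes with each control period).
- eyes.grab_frame(name): name is "side" or "top"; returns a dict with "frame" (480x640x3 uint8, red, green, blue), "fx", "fy", "cx", "cy" (pixels), "R" (3x3) and "t" (3): a world point X has camera coordinates R X + t. Camera axes: x right, y down, z forward; pixel columns grow to the right and rows downward; lengths in mm; the calibration is good to about 2 mm. A picture is of the moment at which its call begins. There is no depth.
- bot.sign_off(): hands the job in; it is judged then, once.
The state is a dict: "clock": time; "joints": joint angles; "joint_velocities": joint speeds; "effort": joint torques, N m; "position": TCP position; "eef_rot": TCP orientation; "ft_force": force on the tool from outside, world axes, zero at the start; "ft_torque": the same for the moment, N m; "finger_gap": finger opening in mm; "grip_force": force on a finger pad.
Only numpy, scipy, OpenCV 4.12 (cv2) and the standard library are available. Lean on these libraries where they do the work, as an engineer would, in place of code of your own. Each camera call takes 0.05 s, during which the arm holds its last target. There are 200 camera calls.

## Task

Set the key-cutting machine for a tubular key: with the fingers, push the tab of its rotary selector round until it points at the ring mark. Only then press the confirm button fully down and let it come up. Only push the tab: do not pinch it or lift the selector, and leave the other things where they stand.

Things in the scene. Friction and masses are not known exactly. Their poses are not given: they have to be found in the camera images.
- selector (a joint): angle of the rotary selector about the upright axis at axis, rad; 0 = tab pointing along the machine's -x (towards the robot side), positive = counter-clockwise seen from above; stops at -2 and +2, starts between -0.3 and 0.3. No detents: it turns stiffly (about 3 N pushed at the tab) and stays where it is left
- spindle (a joint): how far the selector has been lifted off its seat, m; 0 = seated (it lifts off by up to 30 mm for cleaning; it must not be lifted)
- axis (a point): point on the selector's upright axis, on the top face of the black round index plate (216 mm across, top 56 mm above the table). The selector is an aluminium disc 80 mm across, its top 29 mm above the plate (a 22 mm wide stud on it reaches 37 mm). Axes are the machine's: x away from the robot, y to the machine's left, where its motor tower stands
- pointer (a point): imaginary point on the tab's centre line, 91 mm from the axis (13 mm beyond the tab's outer end), about 3 mm above the plate; it turns with the selector. The tab is an upright steel fin that protrudes from the disc: it reaches 78 mm from the axis, is 16 mm thick and stands from 4 to 40 mm above the index plate. The four marks lie on the same 91 mm circle
- tab_face_a: one side plate of the tab, 40 mm long and 32 mm high; its origin is the centre of that face of the tab (56 mm from the axis, 22 mm above the index plate, 8 mm to the clockwise side of the tab's centre line). Push here to turn the selector counter-clockwise seen from above (selector angle grows)
- tab_face_b: the side plate on the tab's other side (counter-clockwise side), same size; push here to turn the selector clockwise seen from above (selector angle falls)
- mark_ring_c (a point): centre of the top of the ring mark (tubular key): a plain steel ring 28 mm across, 3 mm proud of the index plate, 91 mm from the axis. THE TARGET. The four marks swap places among the angles -1.45, -0.8, 0.8 and 1.45 rad of the selector
- mark_cross_c (a point): centre of the cross mark (cruciform key), steel, 28 mm across, 3 mm high
- mark_dots_c (a point): centre of the four-dot mark (dimple key), steel, 27 mm across, 3 mm high
- mark_bar_c (a point): centre of the bar mark (flat key), steel, 28 by 9 mm, 3 mm high
- confirm (a joint): travel of the confirm button, m; 0 = up, 0.006 = fully down (5 N); it springs back up
- confirm_top (a point): centre of the top of the round grey confirm button (30 mm across, in a black housing) on the machine's deck (50 mm above the table), to the machine's right of the index plate; it is pressed straight down
- padlock: bystander: loose brass padlock standing on the deck's far right corner, 42 by 22 mm, 58 mm tall; origin under its centre
- lock_cylinder: bystander: loose brass cylinder standing on the deck, 26 mm across, 32 mm tall; origin under its centre
- oil_bottle: bystander: bottle 44 mm across, 120 mm tall, on the table
- driver: bystander: screwdriver lying on the table
- blank_tray: bystander: divided tray 100 by 140 by 30 mm on the table beyond the machine
- pen_pot: bystander: black cup 68 mm across, 85 mm tall, on the table
- key_blank: bystander: brass key blank 55 mm long, 4 mm thick, lying on the table

How it is judged:
By the outcome, as a careful person would: the job done as asked, in the order asked, and still so for the second after the job is handed in, with the robot touching nothing.
It also fails if it takes over 48 s, if anything falls off the work surface, if the arm or the gripper's body presses on something with over 40 N, if the wrist force passes 120 N, or if a joint passes its speed limit or range.

## Working session

There is one attempt and no reset: what is moved stays moved. The work goes in short steps, Python scripts to look and compute and a shell command to move; the robot and the scene stay as the last step left them, time stands still between calls to the robot, and variables do not carry over. Pictures are saved under pics/ and viewed, at most 10 in all, crops included, and the job is handed in when it is done.

```bash
mkdir -p pics
cat > h.py <<'E'
import numpy as np, cv2
from workcell import bot, eyes
def grab(n,f=None):
    d=eyes.grab_frame(n)
    if f: cv2.imwrite('pics/'+f,cv2.cvtColor(d['frame'],cv2.COLOR_RGB2BGR))
    return d
def ray(d,u,v,z):
    R=np.array(d['R']);t=np.array(d['t']);c=-R.T@t
    r=R.T@np.array([(u-d['cx'])/d['fx'],(v-d['cy'])/d['fy'],1]);return c+r*(z-c[2])/r[2]
def proj(d,X):
    p=np.array(d['R'])@np.array(X)+np.array(d['t']);return d['fx']*p[0]/p[2]+d['cx'],d['fy']*p[1]/p[2]+d['cy']
E
python3 - <<'E'
from h import *
for n in('top','side'):
    d=grab(n,n+'0.png'); print(n,d['fx'],-np.array(d['R']).T@d['t'],np.array(d['R']).round(3).tolist())
s=bot.get_state();print(s['clock'],s['position'],s['eef_rot'],s['finger_gap'],bot.tcp_to_grasp)
E
```

```text
top 491.0056800416182 [ 385.41064834   26.13230029 1141.86408021] [[0.022, -0.999, 0.034], [-0.983, -0.028, -0.183], [0.184, -0.029, -0.983]]
side 575.6622439128039 [-241.7003702  1027.218449    915.06846377] [[-0.785, -0.619, -0.018], [-0.323, 0.434, -0.841], [0.528, -0.655, -0.54]]
0.1 [ 227.30203259 -634.86488826  214.45770806] [-9.78608959e-04  9.85264581e-01  1.71034300e-01 -1.24019867e-04] 88.31869641885196 18.700000000000003
```

View pics/top0.png

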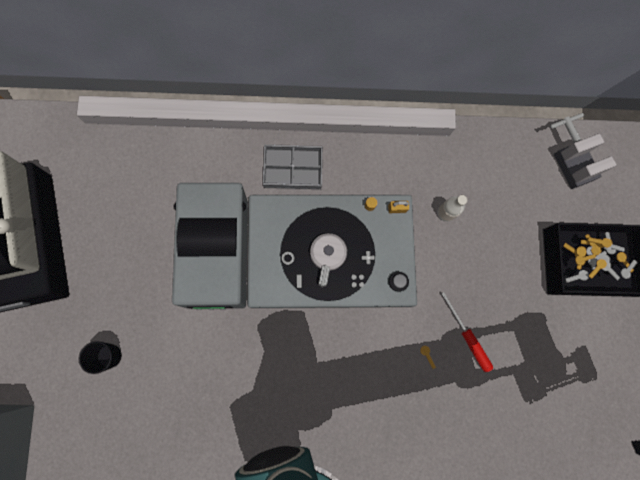

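View pics/side0.png

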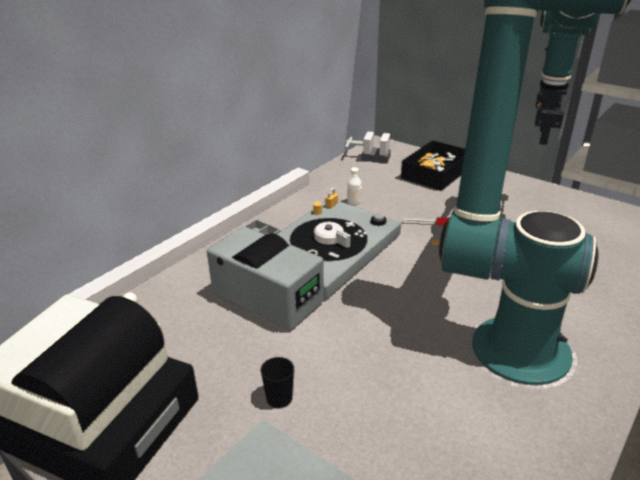

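Top view: index plate centred at about (328,254), tab pointing down to (324,283). The ring is on the left at (288,258), bar (299,281), dots (358,281), cross (368,257), button (399,281). The ring is therefore on the motor-tower side, at a negative angle near -1.45, so the push goes clockwise on face b. The side view shows the same layout, and the arm is clear of the machine.

```bash
cat > meas.py <<'E'
from h import *
def measure(d,full=True):
    g=cv2.cvtColor(d['frame'],cv2.COLOR_RGB2GRAY)
    out={}
    m=((g<45)*255).astype(np.uint8)
    roi=np.zeros_like(m);roi[195:310,262:385]=255;m&=roi
    c=max(cv2.findContours(m,cv2.RETR_EXTERNAL,cv2.CHAIN_APPROX_NONE)[0],key=cv2.contourArea)
    h=cv2.convexHull(c);e=cv2.fitEllipse(h);out['axis']=ray(d,*e[0],56);out['ell']=e
    disc=np.zeros_like(m);cv2.ellipse(disc,(e[0],(e[1][0]*.96,e[1][1]*.96),e[2]),255,-1)
    b=((g>75)*255).astype(np.uint8)&disc
    n,l,s,ce=cv2.connectedComponentsWithStats(b)
    out['comps']=[(int(s[i,4]),ce[i].round(1).tolist(),ray(d,*ce[i],59).round(1).tolist()) for i in range(1,n) if s[i,4]>6]
    return out
E
python3 - <<'E'
from meas import *
d=grab('top');o=measure(d);print(o)
im=cv2.cvtColor(d['frame'],cv2.COLOR_RGB2BGR)[185:315,240:420]
cv2.imwrite('pics/crop1.png',cv2.resize(im,None,fx=4.4,fy=4.4,interpolation=cv2.INTER_CUBIC))
E
```

```text
{'axis': array([572.07429379, -45.59077014,  56.        ]), 'ell': ((327.20361328125, 253.6222381591797), (92.34738159179688, 94.11279296875), 113.14227294921875), 'comps': [(1201, [327.7, 254.3], [570.1, -46.5, 59.0]), (85, [367.4, 257.2], [566.0, -135.7, 59.0]), (88, [287.7, 257.7], [559.9, 42.7, 59.0]), (68, [299.0, 280.5], [509.5, 16.2, 59.0]), (25, [353.4, 276.6], [521.3, -104.5, 59.0]), (24, [361.0, 276.7], [521.5, -121.6, 59.0]), (24, [353.9, 284.3], [504.1, -105.8, 59.0]), (9, [360.1, 283.4], [506.4, -119.6, 59.0])]}
```

View pics/crop1.png

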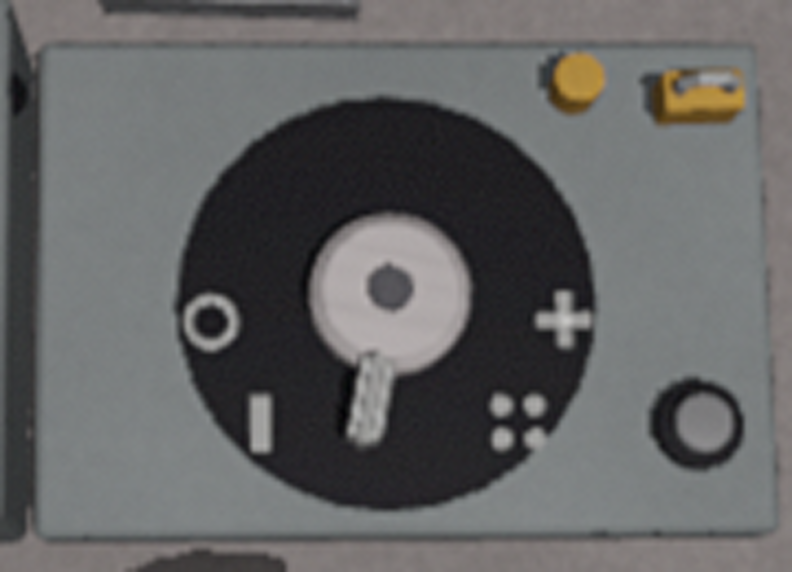

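```bash
cat > geo.py <<'E'
from meas import *
A=np.array([573.,-46.]); 
def tabang(d):
    "world direction of tab from its bright top pixels beyond disc (z=96)"
    g=cv2.cvtColor(d['frame'],cv2.COLOR_RGB2GRAY)
    pts=[]
    for v in range(200,310):
        for u in range(262,390):
            if g[v,u]>110:
                p=ray(d,u+0.,v+0.,96)[:2]-A; r=np.hypot(*p)
                if 46<r<80: pts.append(p)
    return np.array(pts)
E
python3 - <<'E'
from geo import *
d=grab('top')
# tab: crop end and root centres
for u,v in((240+368/4.4,185+432/4.4),(240+376/4.4,185+362/4.4)): print(ray(d,u,v,96))
P=ray(d,240+368/4.4,185+432/4.4,96)[:2]-A; print('tab world deg',np.degrees(np.arctan2(P[1],P[0])),np.hypot(*P))
R=np.array([559.9,42.7])-A;print('ring deg',np.degrees(np.arctan2(R[1],R[0])),np.hypot(*R))
s=grab('side')
# button triangulation
im=s['frame'];cv2.imwrite('pics/side_crop.png',cv2.resize(cv2.cvtColor(im[170:330,200:410],cv2.COLOR_RGB2BGR),None,fx=3.7,fy=3.7,interpolation=cv2.INTER_CUBIC))
for z in(60,66,70,76):
    b=ray(d,240+704/4.4,185+421/4.4,z);print(z,b,proj(s,b))
for z in(100,130,150): print('tower',z,ray(d,242,260,z),proj(s,ray(d,242,186,z)),proj(s,ray(d,242,303,z)))
E
```

```text
[500.83693809 -36.31822034  96.        ]
[535.28845691 -39.64873276  96.        ]
tab world deg 172.35852556415858 72.80964469983451
ring deg 98.4012160066398 89.66214362817789
60 [ 514.81871741 -208.65824509   60.        ] (np.float64(378.3887880251865), np.float64(218.3407194576688))
66 [ 514.10102244 -207.35610068   66.        ] (np.float64(378.44081328860585), np.float64(216.816052961409))
70 [ 513.62255912 -206.4880044    70.        ] (np.float64(378.4756522701174), np.float64(215.7950523093545))
76 [ 512.90486415 -205.18585998   76.        ] (np.float64(378.52814562835744), np.float64(214.2566676991763))
tower 100 [545.56355378 139.5244341  100.        ] (np.float64(242.94950979117877), np.float64(238.0722265941895)) (np.float64(322.63403626481903), np.float64(269.97170337073885))
tower 130 [540.95202407 136.25935944 130.        ] (np.float64(245.49560979190693), np.float64(228.95365125154632)) (np.float64(323.9685920305753), np.float64(259.45799548508126))
tower 150 [537.87767092 134.08264299 150.        ] (np.float64(247.22887836437593), np.float64(222.7461417025993)) (np.float64(324.8747872793331), np.float64(252.31893664821766))
```

View pics/side_crop.png

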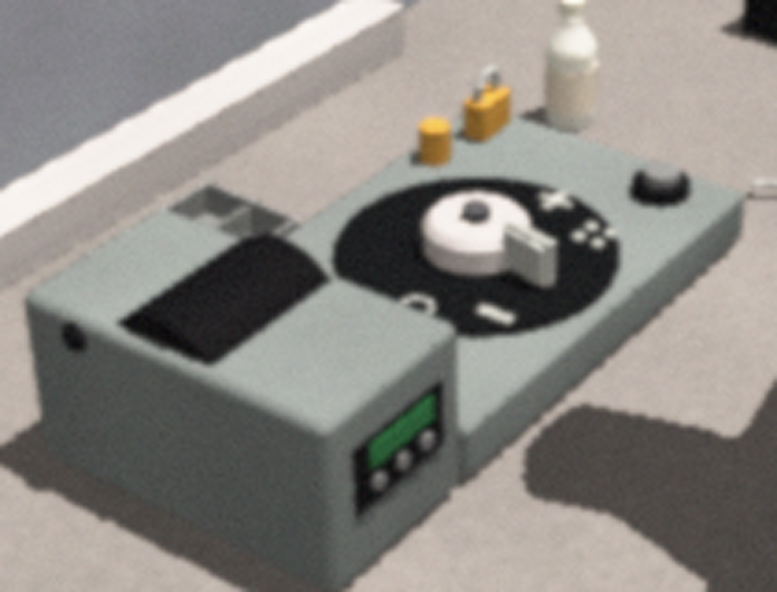

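The button top is at about (379,218) in the side view. Triangulated, it lies near (514,-208) at z of about 63-70. The tower is about 130 mm high with its inner edge at y of about 136. I'll travel with the fingers shut, turning so that a finger back lies flat against face b.

```bash
python3 -m inch '{"rotation":[[0,0,10.2],[0,0,10.2],[0,0,10.2],[0,0,10.2],[0,0,10.2],[0,0,10.2],[0,0,10.2],[0,0,10.2],[0,0,10.2],[0,0,10.2],[0,0,10.2],[0,0,10.2]],"linear":[[1.86,3.71,0],[1.86,3.71,0],[1.86,3.71,0],[1.86,3.71,0],[1.86,3.71,0],[1.86,3.71,0],[1.86,3.71,0],[1.86,3.71,0],[1.86,3.71,0],[1.86,3.71,0],[1.86,3.71,0],[1.86,3.71,0]],"hand":[0,0,0,0,0,0,0,0,0,0,0,0]}'
python3 -m inch '{"rotation":[[0,0,10.2],[0,0,10.2],[0,0,10.2],[0,0,0],[0,0,0]],"linear":[[1.86,3.71,0],[1.86,3.71,0],[1.86,3.71,0],[0,0,0],[0,0,0]],"hand":[0,0,0,0,0]}'
```

```text
clock: 1.75
position: [451.1, -189.0, 215.7]
eef_rot: [0.0, 0.322, 0.947, -0.0]
ft_force: [-0.2, -0.1, 0.7]
finger_gap: 0.3
grip_force: 0.0
clock: 2.38
position: [506.2, -79.2, 215.5]
eef_rot: [-0.0, 0.064, 0.998, -0.0]
ft_force: [0.2, 0.2, -0.1]
finger_gap: 0.4
grip_force: 0.0
```

```bash
python3 -m inch '{"rotation":[[0,0,0],[0,0,0],[0,0,0],[0,0,0],[0,0,0],[0,0,0],[0,0,0]],"linear":[[0,0,-4],[0,0,-4],[0,0,-3],[0,0,-2],[0,0,-1.8],[0,0,0],[0,0,0]],"hand":[0,0,0,0,0,0,0]}'
python3 - <<'E'
from h import *
d=grab('top');im=cv2.cvtColor(d['frame'],cv2.COLOR_RGB2BGR)[185:315,240:420]
s=grab('side');i2=cv2.cvtColor(s['frame'],cv2.COLOR_RGB2BGR)[170:300,240:420]
cv2.imwrite('pics/c2.png',cv2.resize(np.hstack([im,i2]),None,fx=2.2,fy=2.2,interpolation=cv2.INTER_CUBIC))
import math
A=np.array([573,-46.]);
for a in np.arange(172.4,98,-7.4):
    r=math.radians(a);t=r-math.pi/2
    print(round(a,1),(A+62*np.array([math.cos(r),math.sin(r)])-25.5*np.array([math.cos(t),math.sin(t)])).round(1))
E
```

```text
clock: 3.25
position: [507.1, -79.5, 68.4]
eef_rot: [0.001, 0.064, 0.998, -0.0]
ft_force: [0.3, 0.3, 0.1]
finger_gap: 0.4
grip_force: 0.0
172.4 [508.2 -63.1]
165.0 [506.5 -54.6]
157.6 [506.  -45.9]
150.2 [506.5 -37.3]
142.8 [508.2 -28.8]
135.4 [510.9 -20.6]
128.0 [514.7 -12.8]
120.6 [519.5  -5.6]
113.2 [525.1   0.9]
105.8 [531.6   6.7]
98.4 [538.7  11.6]
```

View pics/c2.png

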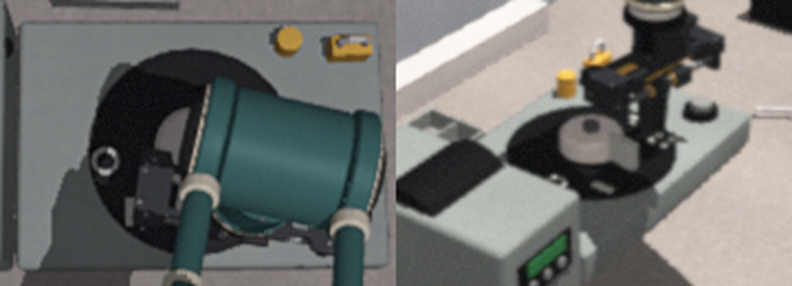

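The fingers stand beside face b, on the dots side, just clear of the tab. Next comes the arc push, with the tool turning along with the tab.

```bash
python3 -m inch '{"rotation":[[0,0,0],[0,0,0],[0,0,0],[0,0,-7.4],[0,0,-7.4],[0,0,-7.4],[0,0,-7.4],[0,0,-7.4],[0,0,-7.4],[0,0,0]],"linear":[[0,0.6,0],[0.1,0.6,0],[0,0.4,0],[-0.17,0.85,0],[-0.05,0.87,0],[0.05,0.86,0],[0.17,0.85,0],[0.27,0.82,0],[0.38,0.78,0],[0,0,0]],"hand":[0,0,0,0,0,0,0,0,0,0]}'
```

```text
clock: 4.6
position: [513.5, -12.2, 67.5]
eef_rot: [-0.0, 0.435, 0.9, -0.0]
ft_force: [-3.0, -0.7, 0.3]
finger_gap: 0.7
grip_force: 1.1
```

```bash
python3 -m inch '{"rotation":[[0,0,-5],[0,0,-5],[0,0,-5],[0,0,-5],[0,0,-3],[0,0,0],[0,0,0]],"linear":[[0.34,0.49,0],[0.38,0.45,0],[0.41,0.42,0],[0.43,0.36,0],[0.27,0.2,0],[0,0,0],[0,0,0]],"hand":[0,0,0,0,0,0,0]}'
python3 - <<'E'
from h import *
d=grab('top');im=cv2.cvtColor(d['frame'],cv2.COLOR_RGB2BGR)[195:315,265:395]
s=grab('side');i2=cv2.cvtColor(s['frame'],cv2.COLOR_RGB2BGR)[195:315,270:400]
cv2.imwrite('pics/c3.png',cv2.resize(np.hstack([im,i2]),None,fx=3,fy=3,interpolation=cv2.INTER_CUBIC))
E
```

```text
clock: 5.48
position: [531.6, 6.7, 67.5]
eef_rot: [-0.001, 0.606, 0.796, -0.0]
ft_force: [-3.7, 1.8, 2.3]
finger_gap: 0.8
grip_force: 2.0
```

View pics/c3.png

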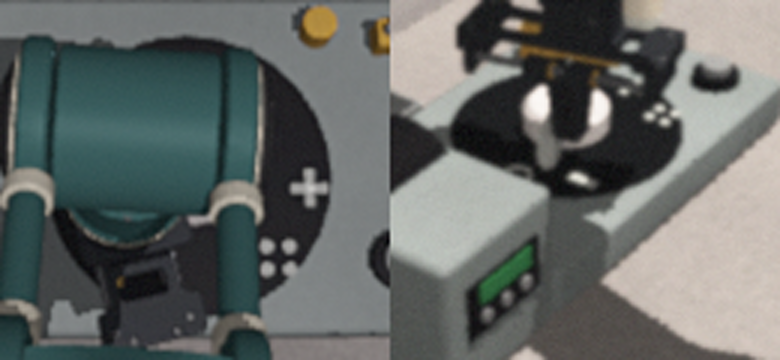

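The tab sits a little short of the ring, as expected. I'll push it slightly further, leave the last degree, then back off for a clear look.

```bash
python3 -m inch '{"rotation":[[0,0,-2],[0,0,-2],[0,0,-2],[0,0,0],[0,0,0],[0,0,0],[0,0,0]],"linear":[[0.19,0.14,0],[0.19,0.14,0],[0.2,0.14,0],[0,0,0],[0,0,0],[-1,-0.1,0],[-1.5,-0.2,0]],"hand":[0,0,0,0,0,0,0]}'
python3 -m inch '{"rotation":[[0,0,0],[0,0,0],[0,0,0],[0,0,0],[0,0,0],[0,0,0],[0,0,0],[0,0,0]],"linear":[[0,0,4],[0,0,4],[0,-5,0],[0,-5,0],[0,-5,0],[0,-6,0],[0,0,0],[0,0,0]],"hand":[0,0,0,0,0,0,0,0]}'
python3 - <<'E'
from h import *
d=grab('top');im=cv2.cvtColor(d['frame'],cv2.COLOR_RGB2BGR)[195:315,265:395]
s=grab('side');i2=cv2.cvtColor(s['frame'],cv2.COLOR_RGB2BGR)[195:315,270:400]
cv2.imwrite('pics/c4.png',cv2.resize(np.hstack([im,i2]),None,fx=3,fy=3,interpolation=cv2.INTER_CUBIC))
E
```

```text
clock: 6.45
position: [513.2, 7.2, 67.8]
eef_rot: [0.001, 0.647, 0.762, 0.0]
ft_force: [-0.2, 0.3, 0.2]
finger_gap: 0.9
grip_force: 0.0
clock: 7.45
position: [512.3, -202.3, 147.4]
eef_rot: [-0.0, 0.648, 0.762, 0.0]
ft_force: [-0.4, -0.2, 0.6]
finger_gap: 0.5
grip_force: 0.0
```

View pics/c4.png

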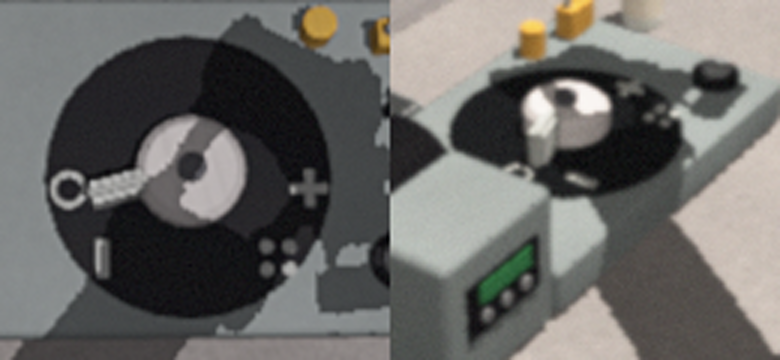

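The tab points at or very near the ring (ring at about (288,258), tab from (313,254) to (296,260)). Next I'll work out the remaining angle.

Run:
```python
from geo import *
d=grab('top');g=cv2.cvtColor(d['frame'],cv2.COLOR_RGB2GRAY)
st=ray(d,265+192/3,195+166/3,93);print('stud',st)
big=cv2.resize(g[195:315,265:395],None,fx=4,fy=4,interpolation=cv2.INTER_CUBIC)
for th in (100,125,150):
    v,u=np.nonzero(big>th);pu=265+(u+.5)/4-.5;pv=195+(v+.5)/4-.5
    P=np.array([ray(d,a,b,96)[:2] for a,b in zip(pu,pv)])-A
    r=np.hypot(*P.T);a=np.degrees(np.arctan2(P[:,1],P[:,0]))
    k=(r>46)&(r<74)&(a>80)&(a<125);Q=P[k];c=Q.mean(0)
    w,vv=np.linalg.eigh(np.cov(Q.T));dirn=vv[:,1]*np.sign(vv[1,1])
    print(th,k.sum(),'centroid angle',np.degrees(np.arctan2(c[1],c[0])),'r',np.hypot(*c),'PCA',np.degrees(np.arctan2(dirn[1],dirn[0])),np.sqrt(w))
```

```text
stud [573.0730439 -46.9421685  93.       ]
100 1749 centroid angle 106.8982728317091 r 59.85825317334746 PCA 108.70805529401852 [5.31893617 8.13384869]
125 1600 centroid angle 106.68359413051861 r 59.89727398252135 PCA 108.71714219723167 [4.87072414 8.15118703]
150 1302 centroid angle 106.37072379315374 r 59.86118259222547 PCA 108.3856542981821 [4.56865383 8.19454906]
```

```bash
python3 -m inch '{"rotation":[[0,0,0],[0,0,0],[0,0,-3.5],[0,0,-3.5],[0,0,0],[0,0,0],[0,0,0]],"linear":[[0,6,0],[0,5,0],[0,5,0],[0,5,0],[0,0,-4],[0,0,-4],[0,0,0]],"hand":[0,0,0,0,0,0,0]}'
python3 -m inch '{"rotation":[[0,0,0],[0,0,0],[0,0,0],[0,0,0],[0,0,0],[0,0,0],[0,0,0],[0,0,0]],"linear":[[1.2,0.15,0],[1.2,0.15,0],[0.2,0.05,0],[0.2,0.05,0],[0.2,0.05,0],[0.15,0.03,0],[0,0,0],[0,0,0]],"hand":[0,0,0,0,0,0,0,0]}'
```

```text
clock: 8.48
position: [509.3, 9.2, 64.5]
eef_rot: [-0.003, 0.692, 0.722, -0.003]
ft_force: [-0.2, -0.2, 0.1]
finger_gap: 0.6
grip_force: 0.0
clock: 9.48
position: [545.2, 12.5, 69.4]
eef_rot: [0.0, 0.693, 0.721, 0.001]
ft_force: [-2.8, 0.8, 7.8]
finger_gap: 0.5
grip_force: 4.1
```

```bash
python3 -m inch '{"rotation":[[0,0,0],[0,0,0]],"linear":[[0,0,0],[0,0,0]],"hand":[0,0]}'
python3 - <<'E'
from h import *
s=grab('side');i2=cv2.cvtColor(s['frame'],cv2.COLOR_RGB2BGR)[150:310,240:420]
cv2.imwrite('pics/c5.png',cv2.resize(i2,None,fx=3.7,fy=3.7,interpolation=cv2.INTER_CUBIC))
E
```

```text
clock: 9.72
position: [545.2, 12.6, 69.4]
eef_rot: [0.0, 0.693, 0.721, 0.001]
ft_force: [-2.6, 1.9, 8.3]
finger_gap: 0.4
grip_force: 4.1
```

View pics/c5.png

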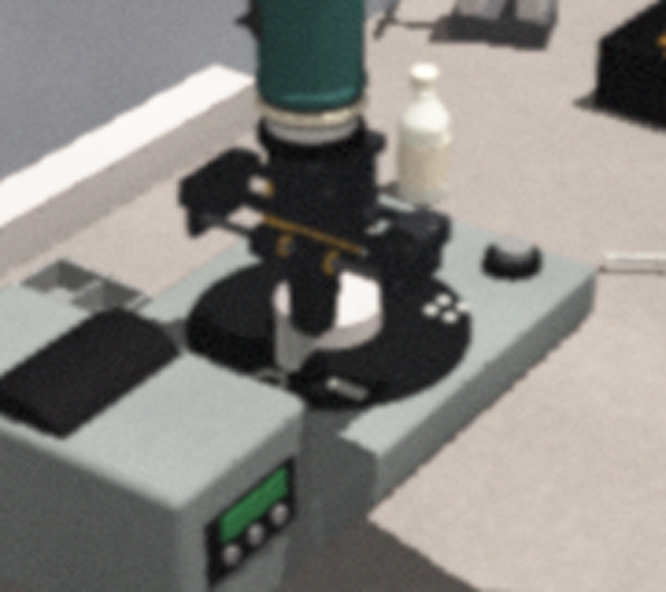

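The fingers stand flat against the tab, and the tab has turned close to the ring. The small upward force (8 N) pushes the selector down onto its seat, so nothing is being lifted. Now I'll back off and measure.

```bash
python3 -m inch '{"rotation":[[0,0,0],[0,0,0],[0,0,0],[0,0,0],[0,0,0],[0,0,0],[0,0,0],[0,0,0],[0,0,0],[0,0,0]],"linear":[[-1,-0.1,0],[-2.2,-0.3,0],[0,0,4],[0,0,4],[0,-5,0],[0,-6,0],[0,-6,0],[0,-5,0],[0,0,0],[0,0,0]],"hand":[0,0,0,0,0,0,0,0,0,0]}'
cat > m2.py <<'E'
from geo import *
d=grab('top');g=cv2.cvtColor(d['frame'],cv2.COLOR_RGB2GRAY)
big=cv2.resize(g[195:315,265:395],None,fx=4,fy=4,interpolation=cv2.INTER_CUBIC)
S=np.array([573.,-46.5])
for th in (100,125,150):
    v,u=np.nonzero(big>th);pu=265+(u+.5)/4-.5;pv=195+(v+.5)/4-.5
    P=np.array([ray(d,a,b,96)[:2] for a,b in zip(pu,pv)])-S
    r=np.hypot(*P.T);a=np.degrees(np.arctan2(P[:,1],P[:,0]))
    k=(r>46)&(r<74)&(a>80)&(a<125);Q=P[k];c=Q.mean(0)
    w,vv=np.linalg.eigh(np.cov(Q.T));dirn=vv[:,1]*np.sign(vv[1,1])
    print(th,k.sum(),'centroid',np.degrees(np.arctan2(c[1],c[0])),'PCA',np.degrees(np.arctan2(dirn[1],dirn[0])),np.sqrt(w))
cv2.imwrite('pics/'+__import__('sys').argv[1],cv2.resize(cv2.cvtColor(d['frame'][215:295,270:370],cv2.COLOR_RGB2BGR),None,fx=7,fy=7,interpolation=cv2.INTER_CUBIC))
E
python3 m2.py c6.png
```

```text
clock: 11.02
position: [511.9, -211.2, 147.2]
eef_rot: [-0.001, 0.693, 0.721, -0.0]
ft_force: [-0.1, -0.0, 0.1]
finger_gap: 0.5
grip_force: 0.0
100 1765 centroid 104.26469665951151 PCA 104.89580509756802 [5.36697759 8.13068955]
125 1597 centroid 103.97280747510973 PCA 104.78386420067487 [4.86256512 8.13409615]
150 1256 centroid 103.60279865466508 PCA 104.93625399662177 [4.57599362 8.13329965]
```

View pics/c6.png

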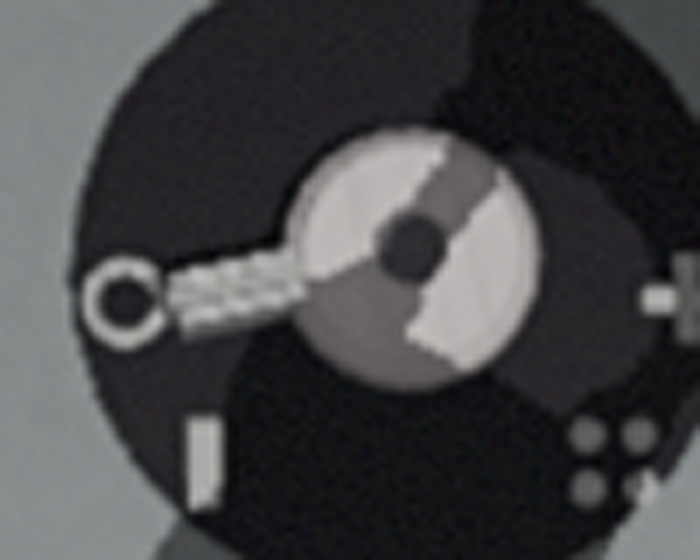

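The tab is still about 5° short of the ring centre; the ring lies slightly below the tab's line. The upward force suggests a finger shoulder rode on the tab's top edge. I'll approach again 9 mm higher and feel for contact.

```bash
python3 -m inch '{"rotation":[[0,0,0],[0,0,0],[0,0,0],[0,0,0],[0,0,0],[0,0,0],[0,0,0],[0,0,0],[0,0,0]],"linear":[[0,6,0],[0,6,0],[0,6,0],[0,4.1,0],[0,0,-4],[0,0,-3.1],[0,0,0],[1,0.1,0],[0,0,0]],"hand":[0,0,0,0,0,0,0,0,0]}'
for i in 1 2; do python3 -m inch '{"rotation":[[0,0,0],[0,0,0]],"linear":[[0.4,0.05,0],[0,0,0]],"hand":[0,0]}'; done
```

```text
clock: 12.2
position: [525.3, 10.7, 78.7]
eef_rot: [0.002, 0.693, 0.721, 0.001]
ft_force: [-0.3, 0.9, -0.3]
finger_gap: 0.0
grip_force: 0.0
clock: 12.45
position: [527.4, 10.8, 77.3]
eef_rot: [0.0, 0.693, 0.721, 0.0]
ft_force: [0.8, -0.7, 0.6]
finger_gap: 0.6
grip_force: 0.0
clock: 12.7
position: [530.9, 11.4, 76.7]
eef_rot: [0.0, 0.693, 0.721, 0.0]
ft_force: [0.5, -0.1, 0.5]
finger_gap: 0.6
grip_force: 0.0
```

```bash
for i in 1 2 3 4; do python3 -m inch '{"rotation":[[0,0,0],[0,0,0]],"linear":[[0.3,0.04,0],[0,0,0]],"hand":[0,0]}' | egrep "pos|ft|grip"; done
```

```text
position: [533.8, 11.9, 76.6]
ft_force: [0.1, -0.4, 1.1]
grip_force: 0.0
position: [536.9, 12.4, 76.6]
ft_force: [-0.4, 0.5, 0.6]
grip_force: 0.0
position: [539.9, 12.7, 76.7]
ft_force: [-0.5, 0.2, 0.2]
grip_force: 0.0
position: [542.9, 13.1, 76.7]
ft_force: [0.1, -0.4, 0.3]
grip_force: 0.0
```

```bash
for i in 1 2; do python3 -m inch '{"rotation":[[0,0,0],[0,0,0]],"linear":[[0.2,0.02,0],[0,0,0]],"hand":[0,0]}' | egrep "pos|ft|grip"; done
```

```text
position: [544.7, 13.3, 76.6]
ft_force: [-0.7, -0.6, 0.0]
grip_force: 0.0
position: [546.8, 13.5, 76.6]
ft_force: [0.6, -0.2, -0.2]
grip_force: 0.0
```

```bash
for i in 1 2; do python3 -m inch '{"rotation":[[0,0,0],[0,0,0]],"linear":[[0.2,0.02,0],[0,0,0]],"hand":[0,0]}' | egrep "pos|ft|grip"; done
python3 - <<'E'
from h import *
s=grab('side');i2=cv2.cvtColor(s['frame'],cv2.COLOR_RGB2BGR)[200:290,270:390]
cv2.imwrite('pics/c7.png',cv2.resize(i2,None,fx=6,fy=6,interpolation=cv2.INTER_CUBIC))
E
```

```text
position: [548.8, 13.7, 76.6]
ft_force: [-0.3, 0.2, -0.1]
grip_force: 0.0
position: [550.8, 13.9, 76.7]
ft_force: [0.2, -0.1, 0.2]
grip_force: 0.0
```

View pics/c7.png

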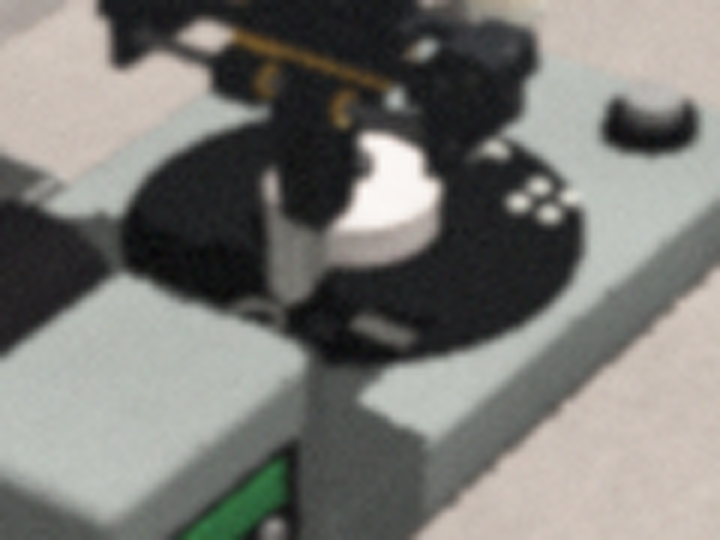

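Run:
```python
from h import *
s=grab('side');f=lambda X:[round((a-b)*6) for a,b in zip(proj(s,X),(270,200))]
print('tcp',f(bot.get_state()['position']))
A=np.array([573,-46.3])
for a in(107,104,99):
    r=np.radians(a);u=np.array([np.cos(r),np.sin(r)]);t=np.array([np.sin(r),-np.cos(r)])
    print(a,[(R,w,z,f([*(A+R*u-w*t),z])) for R in(46,78) for w in(8,-8) for z in(96,60)])
```

```text
tcp [311, 259]
107 [(46, 8, 96, [333, 203]), (46, 8, 60, [334, 270]), (46, -8, 96, [300, 196]), (46, -8, 60, [301, 264]), (78, 8, 96, [308, 240]), (78, 8, 60, [309, 308]), (78, -8, 96, [274, 233]), (78, -8, 60, [275, 301])]
104 [(46, 8, 96, [328, 202]), (46, 8, 60, [328, 270]), (46, -8, 96, [295, 195]), (46, -8, 60, [296, 262]), (78, 8, 96, [299, 238]), (78, 8, 60, [300, 306]), (78, -8, 96, [266, 231]), (78, -8, 60, [267, 299])]
99 [(46, 8, 96, [319, 201]), (46, 8, 60, [320, 269]), (46, -8, 96, [288, 192]), (46, -8, 60, [289, 260]), (78, 8, 96, [284, 235]), (78, 8, 60, [285, 304]), (78, -8, 96, [252, 226]), (78, -8, 60, [254, 294])]
```

The view shows the finger tips overlapping the top of the tab, with no force on them, so they may be above it rather than beside it. I'll rise straight up, where there is no contact, and measure again.

```bash
python3 -m inch '{"rotation":[[0,0,0],[0,0,0]],"linear":[[0,0,1],[0,0,0]],"hand":[0,0]}' | egrep "pos|ft|grip"
python3 -m inch '{"rotation":[[0,0,0],[0,0,0],[0,0,0],[0,0,0],[0,0,0],[0,0,0],[0,0,0],[0,0,0],[0,0,0]],"linear":[[0,0,3],[0,0,3],[-2,0,0],[-2,-5,0],[0,-6,0],[0,-6,0],[0,-5,0],[0,0,0],[0,0,0]],"hand":[0,0,0,0,0,0,0,0,0]}'
python3 m2.py d1.png
python3 - <<'E'
from h import *
# coarse brightness maps: side view of selector now, and its recorded start
import cv2
s=grab('side');g=cv2.cvtColor(s['frame'],cv2.COLOR_RGB2GRAY)[212:254,300:350]
print('\n'.join(''.join(' .:-=+*#%@'[min(9,x//22)] for x in r) for r in g))
print([ (n,np.round(proj(s,X))-[300,212]) for n,X in (('stud',(573,-46.3,93)),('disc',(573,-46.3,85)))])
E
```

```text
position: [551.7, 13.9, 88.0]
ft_force: [-0.2, 0.7, 0.6]
grip_force: 0.0
clock: 16.18
position: [510.4, -205.8, 146.5]
eef_rot: [-0.0, 0.693, 0.721, 0.0]
ft_force: [0.4, 0.4, -0.3]
finger_gap: 0.5
grip_force: 0.0
100 1762 centroid 104.2496558461848 PCA 105.08268972728425 [5.3583483  8.12768995]
125 1599 centroid 103.97251777558934 PCA 104.80159176717642 [4.86855424 8.12587297]
150 1249 centroid 103.59145476126363 PCA 104.27030351872065 [4.5831596  8.11684437]
%%%%%%%%%%#=--===+++**#%%%##*+=------------===+###
%%%%%%%%%%#=-===++++**###*+==-----------------==++
%%%%%#%%%%#++++++++++++===-----------------------=
%%%%%%%%%%%####***+===----------------------------
%%%%%%%#######*+===-------------------------------
%%%%###****+===--------:-:---::::--:--------------
%%%#*+=====------::::::..............:::::--------
%%%#+------::::........      .       ......:::----
%%%#=----::....       .  ...:....          ....::-
%%%*=-::....       . . ...:=+++=--::.        ..:.:
%##*=:..          ..:.:---=#@@@%##*+-..  .  .:----
#*+=:..          .-++===+=+#@@@@@@@@#+-.    .:====
*=-:..         ..-*@@#++
[... 864 characters left out ...]
***+++*********++==:.        
..............:=++++*****++*******+++=-:.         
..............:=++++****+=++++++++=--:.           
..............:=++++***+=-------:::...            
..............:=++++***=:........                 
..............:=++++**+-.                         
:.............:=++++**=:.                         
=-::...........-=+++**-.                          
#+==-:..:--=-::-==++=-:...                        
%##*+=--=***=-=++=--:.....     .               .  
%%%%#***#%#+--+##+:...........::..                
%%%%%%####+=-:=*#*:.........:=++-:..              
%%%%%%%%%#**=-=*#*-........:=#%%*=-:...    .      
[('stud', array([29., 14.])), ('disc', array([29., 16.]))]
```

Run:
```python
from h import *
s=grab('side');p=bot.get_state()['position'];u,v=proj(s,p);print(p,u,v,proj(s,p+[0,0,27]),proj(s,[p[0],p[1],66]))
u0,v0=int(u)-20,int(v)-40
g=cv2.cvtColor(s['frame'],cv2.COLOR_RGB2GRAY)[v0:v0+60,u0:u0+44]
print(u0,v0);print('\n'.join(f'{v0+i} '+''.join(' .:-=+*#%@'[min(9,x//22)] for x in r) for i,r in enumerate(g)))
```

```text
[ 510.61875475 -204.75968138  146.54533443] 380.2048165828831 192.8776686729645 (np.float64(380.6346429348977), np.float64(184.30859651439192)) (np.float64(378.9673870925302), np.float64(217.5472184673866))
360 152
152 ........................... ...........::---
153  ....::...............................::....
154 ....:::::::::.......................:::.....
155 ...:::::::---::::.................::::.::--:
156 .:::::::::----=--:::..............:::::-=++-
157 ::::::::...::--=-----:::..........:::::=+*+-
158 :::::::.......::---------:::..........:--=--
159 -::::::..... ...:::.:::-----::::........::::
160 ------:........::::.....:::-----::::....::::
161 ++++++=:.......:--:.........::------::::.:::
162 %%%%##*-......:--::..........:::::--=++-:...
163 %%%%%%#-......:-:::........::::...:-=*#+-...
164 %%%%%%#=:.....:-:::.......::---:..-+*#%#+:..
165 %%%%%%#*==-:...::.........:-=-::.:=*#%%%*=..
166 %%%%%%%%##*+=-:............-=-:::-=+####*=..
167 %%%%%%%%%%%%#*+-...........---:::---==+*+-..
168 %%%%%%%%%%%%%%*=...........:-::-===------:..
169 %%%%%%%%%%%%%%#=.............:=*##*++=--:::.
170
[... 1354 characters left out ...]
%%%%%%%%%%%%%%
198 %%%%%%%%%%%%%%%%%%%%%%%%%%%%%%%%%%%%%%%%%%%%
199 %%%%%%%%%%%%%%%%%%%%%%%%%%%%%%%%%%%%%%%%%%%%
200 %%%%%%%%%%%%%%%%%%%%%%%%%%%%%%%%%%%%%%%%%%%%
201 %%%%%%%%%%%%%%%%%%%%%%%%%%%%%%%%%%%%%%%%%%%%
202 %%%%%%%%%%%%%%%%%%%%%%%%%%%%%%%%%%%%%%%%%%%%
203 %%%%%%%%%%%%%%%%%%%%%%%%%%%%%%%%%%%%%%%%%%%%
204 %%%%%%%%%%%%%%%%%%%%%%%%%%%%%%%%%%%%%%%%%%%%
205 %%%%%%%%%%%%%%%%%%%%%%%%%%%%%%%%%%%%%%%%%%%%
206 %%%%%%%%%%%%%%%%%%%%%%%%%%%%%%%%%%%%%%%%%%%%
207 %%%%%%%%%%%%%%%%%%%%%%%%%%%%%%%%%%%%%%%%%%%%
208 %%%%%%%%%%%%%%%%@%%%%%%%%%%%%%%%%%%%%%%%%%%%
209 %%%%%%%%%%%%%%%%@%%%%%%%%%%%%%%%%%%%%%%%%%%%
210 %%%%%%%%%%%%%%%%%%%%%%%%%%%%%%%%%%%%%%%%%%%%
211 %%%%%%%%%%%%%%%%%%%%%%%%%%%%%%%%%%%%%%%%%%%%
```

The finger tips really sit about 27 mm behind the reported TCP. The side view shows it, and so does the contact at 69.4 with the 96 mm tab top. The fingers therefore only skimmed the tab's upper edge and slipped over it. The selector is still seated: the stud is at its predicted pixel. I'll go in again lower, at TCP z of about 47.

```bash
python3 -m inch '{"rotation":[[0,0,0],[0,0,3],[0,0,3],[0,0,0],[0,0,0],[0,0,0],[0,0,0],[0,0,0],[0,0,0]],"linear":[[0,6,0],[0,6,0],[0,6,0],[0,3.5,0],[0,0,-4],[0,0,-4],[0,0,-2],[0,0,0],[0,0,0]],"hand":[0,0,0,0,0,0,0,0,0]}'
for i in 1 2 3; do python3 -m inch '{"rotation":[[0,0,0],[0,0,0]],"linear":[[0.6,0.08,0],[0,0,0]],"hand":[0,0]}' | egrep "pos|ft|grip"; done
```

```text
clock: 17.45
position: [511.3, 9.5, 47.6]
eef_rot: [0.001, 0.654, 0.757, 0.0]
ft_force: [1.2, -0.4, -0.1]
finger_gap: 0.3
grip_force: 0.0
position: [518.3, 9.7, 48.0]
ft_force: [-0.3, 0.0, -0.3]
grip_force: 0.0
position: [523.4, 10.4, 46.9]
ft_force: [-0.1, -0.6, -0.0]
grip_force: 0.0
position: [529.1, 11.3, 46.7]
ft_force: [-0.7, -0.4, -1.0]
grip_force: 0.0
```

```bash
for i in 1 2 3 4; do python3 -m inch '{"rotation":[[0,0,0],[0,0,0]],"linear":[[0.2,0.02,0],[0,0,0]],"hand":[0,0]}' | egrep "pos|ft|grip"; done
```

```text
position: [530.7, 11.5, 46.6]
ft_force: [0.3, 0.4, 0.5]
grip_force: 0.0
position: [532.8, 11.7, 46.6]
ft_force: [-0.5, -0.0, 0.5]
grip_force: 0.0
position: [534.8, 11.9, 46.7]
ft_force: [0.1, 0.4, -0.2]
grip_force: 0.0
position: [536.4, 12.2, 46.5]
ft_force: [0.2, -0.6, 0.1]
grip_force: 0.3
```

```bash
for i in 1 2; do python3 -m inch '{"rotation":[[0,0,0],[0,0,0]],"linear":[[0.2,0.02,0],[0,0,0]],"hand":[0,0]}' | egrep "pos|ft|grip"; done
python3 -m inch '{"rotation":[[0,0,0],[0,0,0],[0,0,0],[0,0,0],[0,0,0],[0,0,0],[0,0,0],[0,0,0],[0,0,0],[0,0,0]],"linear":[[-1,-0.1,0],[-1.8,-0.3,0],[0,0,4],[0,0,4],[0,-5,2],[0,-6,0],[0,-6,0],[0,-5,0],[0,0,0],[0,0,0]],"hand":[0,0,0,0,0,0,0,0,0,0]}' | egrep "clock|pos"
python3 m2.py d2.png
```

```text
position: [538.0, 12.5, 46.4]
ft_force: [-4.0, 1.1, 1.5]
grip_force: 1.4
position: [540.4, 12.7, 46.4]
ft_force: [-3.4, 1.1, 0.7]
grip_force: 1.3
clock: 20.95
position: [511.7, -211.2, 146.4]
100 1768 centroid 101.53516564145905 PCA 101.81809408372102 [5.38243292 8.15233194]
125 1594 centroid 101.22199017861543 PCA 102.06841630386526 [4.85770601 8.16060744]
150 1254 centroid 100.80408462502768 PCA 101.24471287928048 [4.57440201 8.26943588]
```

About 2.4° remain, roughly 2.5 mm more at the finger (final TCP x near 543).

```bash
python3 -m inch '{"rotation":[[0,0,0],[0,0,0],[0,0,0],[0,0,0],[0,0,0],[0,0,0],[0,0,0],[0,0,0]],"linear":[[0,6,0],[0,6,0],[0,6,0],[0,4,0],[0,0,-4],[0,0,-4],[0,0,-2],[0,0,0]],"hand":[0,0,0,0,0,0,0,0]}' | egrep pos
python3 -m inch '{"rotation":[[0,0,0],[0,0,0],[0,0,0],[0,0,0],[0,0,0],[0,0,0],[0,0,0]],"linear":[[1,0.13,0],[1,0.13,0],[0.6,0.08,0],[0.2,0.02,0],[0.15,0.02,0],[0.15,0.02,0],[0,0,0]],"hand":[0,0,0,0,0,0,0]}' | egrep "pos|ft|grip"
```

```text
position: [510.0, 10.0, 44.7]
position: [543.3, 12.5, 46.5]
ft_force: [-2.2, 0.4, 1.5]
grip_force: 1.4
```

```bash
python3 -m inch '{"rotation":[[0,0,0],[0,0,0],[0,0,0],[0,0,0],[0,0,0],[0,0,0],[0,0,0],[0,0,0],[0,0,0],[0,0,0]],"linear":[[-1,-0.1,0],[-2,-0.3,0],[0,0,4],[0,0,4],[0,-5,2],[0,-6,0],[0,-6,0],[0,-5,0],[0,0,0],[0,0,0]],"hand":[0,0,0,0,0,0,0,0,0,0]}' | egrep "clock|pos"
python3 m2.py d3.png
python3 - <<'E'
from h import *
d=grab('top');g=cv2.cvtColor(d['frame'],cv2.COLOR_RGB2GRAY)[246:268,278:322]
print('\n'.join(f'{246+i} '+''.join(' .:-=+*#%@'[min(9,x//22)] for x in r) for i,r in enumerate(g)))
A=np.array([573,-46.3])
for a in(97,98.6,100.5):
    r=np.radians(a);u=np.array([np.cos(r),np.sin(r)]);t=np.array([np.sin(r),-np.cos(r)])
    print(a,[(R,w,(np.array(proj(d,[*(A+R*u+w*t),96]))-[278,0]).round(1).tolist()) for R in(46,78) for w in(8,-8)])
E
```

```text
clock: 24.12
position: [513.1, -211.2, 146.3]
100 1756 centroid 99.25178377773435 PCA 100.57488672484328 [5.34363401 8.1280215 ]
125 1579 centroid 98.96322572883436 PCA 100.69592055126186 [4.81133297 8.11667712]
150 1216 centroid 98.74687052009477 PCA 98.80623384626122 [4.48791002 8.21790191]
246 **=:........................... .+**#%%%%%%%
247 **=:........................ .  .+**%%%%%%%%
248 **=..................  ..  .....:+*#%%%%%%%%
249 **=..............   ..:.::-=+******#%%%%%%%%
250 **=...........  ::--=******###%###*#%%%%%%%%
251 *+-....:---::. .***##%%%#***########%%%%%%#*
252 *+-...-+****+- :*#####%##****#######%%%###+=
253 *=:..-*####%#+:=**############******%%#+====
254 *=:.=*#**==*#*==#######******###**#**#+=====
255 *=::*#*-:..:=*+=****####***####%%##*+=======
256 *+--##=......====*###%%%%%##****#*+=========
257 **--#*-......:*==#%##*####*+================
258 **=-#*-......:#*-***+=======----:-==========
259 **--#*-......=#*-===--------::.. :-=========
260 **-:**+:....-*%*::--:::::.....   .-=========
261 **=.=*#+-::-*##=.............     :-========
262 **=::+*#***###=:.............     .:-=======
263 ***-.:=*####*=:.............       .--======
264 ***=...-+++=:..............    .    .--=====
265 ***=:...:::................          .--====
266 ***+-......................        .  .--===
267 ****=......................  .        ..:--=
97 [(46, 8, [29.3, 248.5]), (46, -8, [30.1, 255.7]), (78, 8, [14.6, 249.8]), (78, -8, [15.3, 257.1])]
98.6 [(46, 8, [29.3, 249.0]), (46, -8, [30.2, 256.3]), (78, 8, [14.6, 250.8]), (78, -8, [15.5, 258.1])]
100.5 [(46, 8, [29.3, 249.8]), (46, -8, [30.5, 257.0]), (78, 8, [14.7, 252.0]), (78, -8, [15.8, 259.2])]
```

The tab's top edges now match a direction of about 98.5° (ring 98.4-98.9°), so the selector is set. Now the button.

```bash
python3 -m inch '{"rotation":[[0,0,0],[0,0,0],[0,0,0],[0,0,0],[0,0,0]],"linear":[[0.1,0.3,-4],[0,0,-4],[0,0,-1.6],[0,0,0],[0,0,0]],"hand":[0,0,0,0,0]}' | egrep "pos|ft"
for i in 1 2 3 4; do python3 -m inch '{"rotation":[[0,0,0],[0,0,0]],"linear":[[0,0,-0.3],[0,0,0]],"hand":[0,0]}' | egrep "pos|ft"; done
```

```text
position: [516.0, -208.7, 52.2]
ft_force: [0.4, -0.1, -0.3]
position: [515.9, -209.1, 48.8]
ft_force: [0.3, -0.0, 2.6]
position: [515.7, -209.0, 45.4]
ft_force: [2.7, -0.6, 4.1]
position: [515.8, -209.1, 43.3]
ft_force: [0.0, 0.3, 11.3]
position: [515.9, -209.1, 42.9]
ft_force: [-7.3, 2.7, 27.9]
```

The button bottomed out after about 6 mm of travel (28 N). Release and retreat.

```bash
python3 -m inch '{"rotation":[[0,0,0],[0,0,0],[0,0,0],[0,0,0],[0,0,0],[0,0,0],[0,0,0],[0,0,0],[0,0,0],[0,0,0]],"linear":[[0,0,0.6],[0,0,1],[0,0,3],[0,0,5],[-3,-5,0],[-5,-6,0],[-5,-6,0],[0,0,0],[0,0,0],[0,0,0]],"hand":[0,0,0,0,0,0,0,0,0,0]}' | egrep "clock|pos|ft"
python3 m2.py d4.png
python3 - <<'E'
from h import *
a=cv2.imread('pics/top0.png',0);d=grab('top');b=cv2.cvtColor(d['frame'],cv2.COLOR_RGB2GRAY)
for n,(x,y,w,h) in dict(locks=(360,193,55,25),bottle=(432,190,40,35),button=(386,268,28,26),driver=(435,285,65,95)).items():
    A=b[y:y+h,x:x+w];t=a[y-4:y+h+4,x-4:x+w+4];m=cv2.minMaxLoc(cv2.matchTemplate(t,A,cv2.TM_CCOEFF_NORMED));print(n,m[1],m[3])
E
```

```text
clock: 27.1
position: [405.0, -353.2, 134.1]
ft_force: [0.2, 0.0, -0.6]
100 1718 centroid 99.16365681503852 PCA 100.8179481227646 [5.23338344 8.10460758]
125 1545 centroid 98.90668972085939 PCA 100.93456706145827 [4.7151705 8.0974719]
150 965 centroid 98.7583477745892 PCA 97.70265228955846 [4.56965739 8.17440274]
locks 0.9984825253486633 (4, 4)
bottle 0.9992665648460388 (4, 4)
button 0.756443440914154 (4, 4)
driver -0.23657207190990448 (4, 4)
```

```bash
python3 -c "
from workcell import bot
print(bot.sign_off())"
```

```text
the job is handed in; nothing more can be done
None
```

The tab was pushed round to the ring mark (within about 1° by camera), then the confirm button was pressed to its stop and released, and the job was handed in at about 27 s; the fingers slipped over the tab's top once on the way, the locks and bottle had not moved, and the button's return and the other bystanders were not checked on camera.

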